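# Post the empty spice jar through the recycling caddy's sprung flap

### The job

Recycle the slim empty spice jar: push it upright down through the sprung flap in the lid of the pale countertop caddy until it drops into the bucket inside and the flap has closed again behind it. Be gentle, as the jar is glass: feel for the opening rather than forcing the jar or the gripper against the lid, and leave the other things on the worktop where they are.

Things in the scene. Friction and masses are not known exactly. Their poses are not given: they have to be found in the camera images.
- jar_center (a point): centre (53 mm up, on the axis, z up) of the slim glass spice jar with a green cap standing on the worktop: round, 46 mm diameter, 106 mm tall, about 0.11 kg, cap = top 20 mm. Let go half-way through the flap it leans a little and sticks, pinched between flap and backstop; push it on from above, with some newtons, until its cap is 20 to 35 mm below the lid's upper face: it drops free.
- caddy: pale box-shaped recycling caddy, 180 (x) x 140 (y) x 200 mm high with lid, fixed to the worktop; origin at the centre of its underside, x from the flap's hinge side to the backstop, away from the robot give or take its yaw. The backstop, a plate on the lid 100 mm wide (y), 22 mm high, stands along the opening's +x edge, flush with it, and runs on 30 mm below the lid's face.
- caddy_top (a point): middle of the caddy at the lid's upper face, 200 mm above the worktop; axes as the caddy's. The flat grey lid has one opening, 52 (x) x 92 (y) mm, with the backstop at +x and a rolled edge 2 mm proud at -x. The opening's middle lies up to 20 mm either way from this point along the caddy's x (y exact): this shift is not measured, so feel for the backstop or look. The lid stays put under 50 N.
- flap (a joint): angle of the aluminium flap closing the opening from below, 7 mm under the lid's upper face: 0 shut, growing to 1.75 as it swings down inside. Hinged along y under the lid, 13 mm outside the opening's -x edge; 64 mm long. A spring shuts it with 0.05 N m (shut) to 0.1 N m (open). Pushed open by the jar it rubs on the jar's side and presses its lower part towards +x.
- bucket: open grey bucket inside the caddy, 164 (x) x 124 (y) x 100 mm, walls 3 mm, fixed; origin at the centre of its underside, 8 mm above the worktop, axes as the caddy's
- big_jar: a wide jar with a brown cap, 62 mm in diameter, 101 mm tall, a bystander; origin at the centre of its underside
- mug: a striped mug, 84 x 112 x 89 mm, a bystander; origin at the centre of its underside
- peeler: a white peeler, 170 mm long, a bystander; origin at the centre of its underside
- teaspoon: a teaspoon with a red handle, 140 mm long, a bystander; origin at the centre of its underside
Mind the look-alikes: they are no part of the job. Leave any purple or yellow look-alike of the part that bears jar_center alone.

How it is judged:
By the outcome, as a careful person would: the job done as asked, in the order asked, and still so for the second after the job is handed in, with the robot touching nothing.
It also fails if it takes over 61 s, if anything falls off the work surface, if the arm or the gripper's body presses on something with over 40 N, if the wrist force passes 120 N, or if a joint passes its speed limit or range.

### The arm

A 6-joint arm with a two-finger parallel gripper is mounted at the origin on a cart in front of the work surface, level with it; the furniture and walls round the work are solid. World frame = base frame: x ahead of the robot, y to its left, z up, the work surface at z = 0. Lengths are in mm, angles in rad, forces in N, time in s.
With the tool pointing down it reaches from about 275 to 1000 mm from the base axis. Payload 8.4 kg.
Tool frame: the origin (TCP) lies at the very end of the fingers, on their centre line; the grasp point (between the pads) lies 19 mm behind it; z points along the fingers, y is the line along which they close (so a half turn about z gives the same grasp; the last joint's range is limited). The gripper opens to 85 mm and grips with 20 to 120 N. Pads are 22 mm wide; open, the fingers measure 114 mm over their backs; the gripper's body (76 mm by 85 mm) begins 54 mm behind the grasp point. The pads swing forward as they close: fully open they stand 13 mm farther back than shut.
Start: joints at [1.31, 0.353, 1.633, -0, 1.155, -0.002], TCP at [159.949, 604.189, 231.281] pointing down, gripper open.
Joint ranges: [-2.63, 2.63], [-0.92, 2.1], [0.06, 2.66], [-1.3, 4.44], [0, 2.69], [-3.02, 3.02]. Speed limits (rad/s): [2.22, 2.22, 2.79, 3.14, 3.14, 3.14].

### API

Orientations are given as [roll, pitch, yaw] about the fixed x, y, z axes, in that order (R = Rz(yaw) Ry(pitch) Rx(roll)).
In Python, from rig import r, vision gives the robot as it stands. The module is installed in compiled form; this text tells all that it offers.
- The arm moves only by the tool play_rows, never from a script. Its argument "steps" is a list of rows, each an object with "delta_pos": the shift along the tool's x, y, z in cm, a list of three; "yaw": the turn about the tool's z in rad; "jaw": the opening in per cent of the stroke, from 0 (shut) to 100 (fully open). A call has exactly 8 rows; each row is the pose to reach, as a shift and turn from the pose commanded when the call began, along the tool's axes at that moment; what a row does not reach only later rows make up. A row lasts 1/10 s, in which the tool goes at most 50 mm and 8.59 degrees, less where a joint would pass 70% of its speed; a pose out of reach is approached as far as the arm can. A call with a gripper value outside its range is refused whole. The fingers move at their own pace and stop on an object; "grip_force" is the grip in N (left out, the last holds). Time passes only in rows, so rows that repeat a pose let the fingers close, or fill a call up. It gives the time, the measured TCP pose, the force, the opening and the grip force at its end, in the units of the state.
- r.sense(): the state, without advancing time (a new reading comes with each control period).
- vision.grab_frame(name): name is "scene" or "top" or "wrist"; returns (picture, depth): 420x560x3 uint8, red, green, blue; 420x560 float32, mm along the optical axis (not along the pixel's ray), 0 where there is no reading.
- vision.calibration(name): a dict with "mtx" (3x3 intrinsics, pixels), "extrinsics" (4x4, takes a point from camera to world coordinates). Camera axes: x right, y down, z forward; pixel columns grow to the right and rows downward; lengths in mm; the calibration is good to about 2 mm. A picture is of the moment at which its call begins: read the wrist's pose just before it. calibration takes no time and is no camera call; for the wrist camera it gives the pose at the moment of the call.
- r.sign_off(): hands the job in; it is judged then, once.
Trained networks look in the newest picture that a camera, given by its name, has taken for a name from the list of things; names that differ only in an ending like _2 or _b are one class to them, and where a whole thing is asked for, a point or a joint stands for the part that bears it (a point fixed in the world has none). Each returns a list of dicts, best first, with "conf" (0 to 1); they miss things now and then, are a little off and sometimes report something else, mostly with a low value. They report only what shows in the picture. A call takes as long as a camera call. They do not tell look-alikes from the thing itself.
- vision.cut_out(camera, thing): "region" (420x560 bool, what is visible of it) and "uv" ([column, row] in pixels, amid what is visible of it).
- vision.landmark_of(camera, thing): "uv" ([column, row] in pixels: a listed point, or the origin of a listed thing).
The state is a dict: "clock": time; "qpos": joint angles; "qvel": joint speeds; "joint_efforts": joint torques, N m; "eef_pos": TCP position; "tcp_rot": TCP orientation; "contact_force": force on the tool from outside, world axes, zero at the start; "wrist_torque": the same for the moment, N m; "opening": opening from 0.0 (shut) to 1.0 (fully open); "grasp_force": force on a finger pad.
Only numpy, scipy, OpenCV 4.12 (cv2) and the standard library are available. Lean on these libraries where they do the work, as an engineer would, in place of code of your own. Each camera call takes 0.05 s, during which the arm holds its last target. There are 200 camera calls.

## Working session

There is one attempt and no reset: what is moved stays moved. The work goes in short steps, Python scripts to look and compute and a tool call to move; the robot and the scene stay as the last step left them, time stands still between calls to the robot, and variables do not carry over. Pictures are saved under pics/ and viewed, at most 10 in all, crops included, and the job is handed in when it is done.

Besides the shell and the picture viewer there is one more tool, called by a JSON object that holds its "method" and its "body", one argument or row to a line. play_rows: Moves the arm, as the interface text tells. Its arguments: {"type":"object","properties":{"steps":{"type":"array"},"grip_force":{"type":"number"}},"required":["steps"]}

```bash
mkdir -p pics
cat > h.py <<'E'
import numpy as np, cv2
from rig import r, vision
def world(cam,uv,d,c=None):
    c=c or vision.calibration(cam); K=np.array(c["mtx"]);T=np.array(c["extrinsics"])
    p=np.linalg.inv(K)@np.array([uv[0],uv[1],1.])*d
    return (T@np.append(p,1))[:3]
def cloud(cam,depth):
    c=vision.calibration(cam); K=np.array(c["mtx"]);T=np.array(c["extrinsics"])
    v,u=np.mgrid[:420,:560]
    P=np.stack([(u-K[0,2])/K[0,0]*depth,(v-K[1,2])/K[1,1]*depth,depth],-1)
    W=P@T[:3,:3].T+T[:3,3]; W[depth<=0]=np.nan
    return W
E
python3 - <<'E'
from h import *
s=r.sense();print(s)
ims=[]
for c in("scene","top"):
    im,d=vision.grab_frame(c);np.savez(f"{c}.npz",im=im,W=cloud(c,d));
    ims.append(im)
    for t in("jar_center","caddy_top","caddy","big_jar"):
        for o in vision.landmark_of(c,t)[:3]:
            u,v=map(int,np.round(o["uv"]));print(c,t,o["uv"],round(o["conf"],2),cloud(c,d)[min(v,419),min(u,559)].round())
    cv2.imwrite(f"pics/{c}.png",im[...,::-1])
E
```

```text
{'clock': 0.0, 'qpos': array([ 1.30959436e+00,  3.53639773e-01,  1.63412130e+00, -6.71333417e-06,
        1.15520185e+00, -2.37743587e-03]), 'qvel': array([-1.59104910e-03,  8.30392103e-04, -1.33300205e-03,  3.68974034e-04,
       -9.94897389e-06, -7.85059496e-04]), 'joint_efforts': array([-2.64958098e-04, -6.05287957e+01, -3.42044699e+01, -8.42137752e-05,
        9.83874605e-03,  4.76036575e-06]), 'eef_pos': array([159.83263578, 603.73250991, 230.57240259]), 'tcp_rot': array([-3.14022237e+00,  2.88040527e-06,  2.88277084e+00]), 'contact_force': array([-0.15460003,  0.40014141,  0.63199498]), 'wrist_torque': array([-0.07055247,  0.01635936, -0.02437356]), 'grasp_force': 0.0, 'opening': 0.9990652764249336}
scene jar_center [321.7, 273.4] 0.9 [363. 257.  99.]
scene jar_center [296.3, 260.6] 0.76 [443. 193.  80.]
scene jar_center [300.3, 288.3] 0.56 [433. 298.  75.]
scene caddy_top [243.5, 273.5] 0.59 [553. 687. 616.]
scene caddy_top [284.1, 169.0] 0.55 [ 483. -142.  201.]
scene caddy_top [277.1, 161.2] 0.48 [ 509. -196.  197.]
scene caddy [283.2, 203.2] 0.57 [ 486. -106.   68.]
scene caddy [281.6, 169.2] 0.53 [ 490. -149.  195.]
scene big_jar [242.1, 271.5] 0.64 [556. 686. 618.]
top jar_center [230.9, 238.7] 0.81 [432. 153. 106.]
top jar_center [195.3, 236.6] 0.76 [441. 264. 104.]
top jar_center [210.8, 263.2] 0.49 [361. 215. 104.]
top caddy_top [343.4, 214.5] 0.85 [ 494. -180.  190.]
top big_jar [224.4, 184.0] 0.55 [603. 174. 102.]
```

View pics/scene.png

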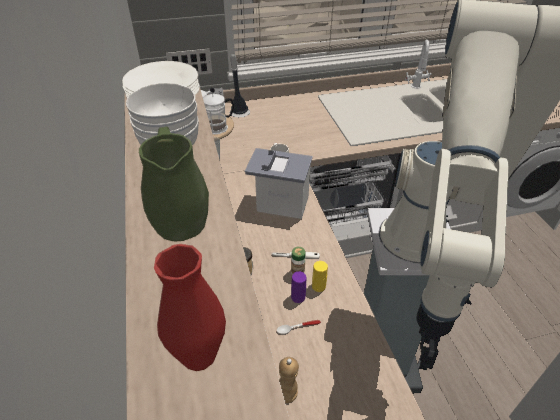

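View pics/top.png

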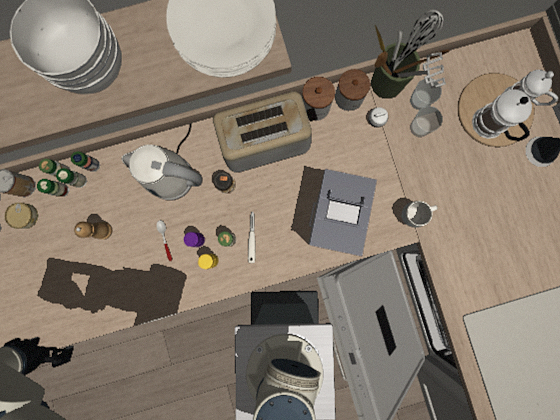

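Scene: the green-cap jar is at (298,262) and its purple look-alike at (299,288). The yellow one is at (320,276), the peeler at (296,255), and the caddy lid at (280,163).

Top: candidates are the green cap (226,238), purple (194,240), yellow (206,261), and the far green-capped rack jars around (50,165)–(85,160). I choose (226,238). The caddy lid is at (343,213), with the pale flap opening at (343,212) and the backstop at about (346,194).

Run:
```python
from h import *
z=np.load("top.npz");W=z["W"];im=z["im"]
X,Y,Z=W[...,0],W[...,1],W[...,2]
def box(x0,x1,y0,y1,z0,z1): return (X>x0)&(X<x1)&(Y>y0)&(Y<y1)&(Z>z0)&(Z<z1)
for n,u,v in(("green",226,238),("purple",194,240),("yellow",206,261)):
    c=W[v,u];m=box(c[0]-35,c[0]+35,c[1]-35,c[1]+35,98,115)
    p=W[m];print(n,c.round(),m.sum(),p.mean(0).round(1),np.median(p,0).round(1),cv2.minEnclosingCircle(p[:,:2].astype(np.float32)))
m=box(350,700,-350,-20,194,207);P=W[m][:,:2].astype(np.float32)
print("lid",m.sum(),cv2.minAreaRect(P),np.median(W[m],0))
(c,s,a)=cv2.minAreaRect(P)
m=box(350,700,-350,-20,209,240);print("stop",W[m].mean(0),cv2.minAreaRect(W[m][:,:2].astype(np.float32)),m.sum())
m=box(440,560,-240,-100,180,196.5);print("flap",W[m].mean(0),cv2.minAreaRect(W[m][:,:2].astype(np.float32)),m.sum())
# peeler extents
m=box(300,600,20,140,4,60);print("peeler",np.nanmin(W[m],0),np.nanmax(W[m],0))
a=cv2.resize(im[205:285,170:270],None,fx=4,fy=4,interpolation=2);b=cv2.resize(im[155:265,280:390],(352,352),interpolation=2)[:320]
cv2.imwrite("pics/crop.png",np.hstack([a,b])[...,::-1])
```

```text
green [435. 169. 105.] 174 [432.9 171.9 105. ] [432.6 171.9 105.1] ((432.8425598144531, 172.39219665527344), 22.448652267456055)
purple [432. 266. 106.] 174 [434.2 276.1 105.3] [434.6 275.8 105.4] ((434.43084716796875, 277.3818664550781), 22.694807052612305)
yellow [367. 230. 104.] 177 [365.4 232.3 104.8] [364.5 232.9 104.8] ((365.0899963378906, 233.02691650390625), 22.679040908813477)
lid 3645 ((499.0370178222656, -179.3318328857422), (152.50299072265625, 224.24578857421875), 76.68831634521484) [ 491.70453372 -177.70585052  199.85894849]
stop [ 528.45415891 -186.71234965  218.49967633] ((536.2412719726562, -187.71151733398438), (98.74382019042969, 26.289751052856445), 77.02629089355469) 97
flap [ 500.21005892 -177.35261226  192.88368934] ((500.2089538574219, -169.91246032714844), (117.74939727783203, 139.9647674560547), 0.9605602622032166) 599
peeler [300.46055044  20.29507922   4.00921409] [599.45571536 139.83344217  19.10746289]
```

View pics/crop.png

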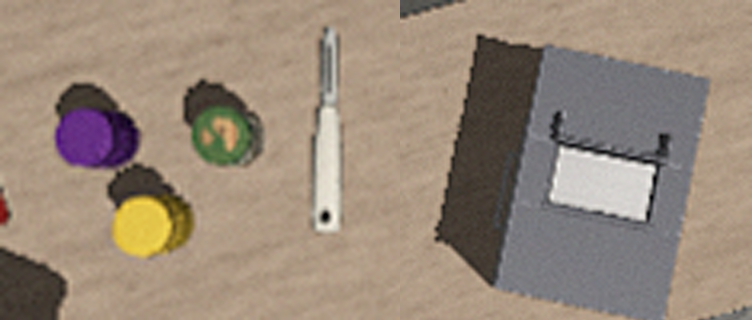

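The crop confirms the green cap at about (223,135) in the crop, which matches the description. The flap and the backstop, with its two upright ends, show clearly. The jar is at about (433,172). Next I refine the caddy from colour edges.

Run:
```python
from h import *
z=np.load("top.npz");im=z["im"]
c=vision.calibration("top");K=np.array(c["mtx"]);T=np.array(c["extrinsics"]);print("cam",T[:3,3].round())
def plane(uv,zz):
    d=np.c_[np.asarray(uv,float),np.ones(len(uv))]@np.linalg.inv(K).T@T[:3,:3].T;o=T[:3,3]
    return o+d*((zz-o[2])/d[:,2])[:,None]
g=im.astype(int);sub=np.zeros((420,560),bool);sub[155:265,280:390]=1
white=sub&(g.min(2)>185)
W=z["W"];lid=sub&(abs(W[...,2]-200)<8)&(g.max(2)-g.min(2)<30)|white
lid=cv2.morphologyEx(lid.astype(np.uint8),cv2.MORPH_CLOSE,np.ones((9,9)));lid=cv2.morphologyEx(lid,cv2.MORPH_OPEN,np.ones((9,9)))
for n,m,zz in(("lid",lid,200),("flap",white.astype(np.uint8),193)):
    v,u=np.nonzero(m);P=plane(np.c_[u,v],zz)[:,:2].astype(np.float32);R=cv2.minAreaRect(P)
    print(n,len(u),R,P.mean(0))
```

```text
cam [ 400.  -11. 1314.]
lid 4166 ((498.8798522949219, -178.6460723876953), (152.08529663085938, 223.64788818359375), 76.64502716064453) [ 497.7995  -178.56111]
flap 486 ((499.44769287109375, -178.9922637939453), (85.66766357421875, 47.228240966796875), 76.53794860839844) [ 499.74106 -178.80241]
```

{"method": "play_rows", "body": {
  "steps": [
    {"delta_pos": [-4,-4,0],"yaw": 0,"jaw": 100},
    {"delta_pos": [-8,-8,0],"yaw": 0,"jaw": 100},
    {"delta_pos": [-12,-11,0],"yaw": 0,"jaw": 100},
    {"delta_pos": [-16,-14,0],"yaw": 0,"jaw": 100},
    {"delta_pos": [-20,-18,0],"yaw": 0,"jaw": 100},
    {"delta_pos": [-24,-22,0],"yaw": 0,"jaw": 100},
    {"delta_pos": [-28,-26,0],"yaw": 0,"jaw": 100},
    {"delta_pos": [-31,-29,0],"yaw": 0,"jaw": 100}
  ]
}}

```text
clock: 1.3
eef_pos: [373.5, 264.5, 231.6]
tcp_rot: [3.141, 0.001, 2.883]
contact_force: [0.9, 0.2, -0.2]
opening: 1.0
grasp_force: 0.0
```

{"method": "play_rows", "body": {
  "steps": [
    {"delta_pos": [-3,-3,0],"yaw": -0.025,"jaw": 100},
    {"delta_pos": [-6.5,-5.7,1],"yaw": -0.025,"jaw": 100},
    {"delta_pos": [-6.5,-5.7,3],"yaw": -0.025,"jaw": 100},
    {"delta_pos": [-6.5,-5.7,4],"yaw": -0.025,"jaw": 100},
    {"delta_pos": [-6.5,-5.7,4],"yaw": -0.025,"jaw": 100},
    {"delta_pos": [-6.5,-5.7,4],"yaw": -0.025,"jaw": 100},
    {"delta_pos": [-6.5,-5.7,4],"yaw": -0.025,"jaw": 100},
    {"delta_pos": [-6.5,-5.7,4],"yaw": -0.025,"jaw": 100}
  ]
}}

```text
clock: 2.1
eef_pos: [421.1, 195.2, 192.0]
tcp_rot: [3.141, 0.001, 2.909]
contact_force: [-0.1, -0.3, -0.3]
opening: 0.997
grasp_force: 0.0
```

Run:
```python
from h import *
s=r.sense();print(s["eef_pos"],s["tcp_rot"],s["clock"])
im,d=vision.grab_frame("wrist");W=cloud("wrist",d);cv2.imwrite("pics/w1.png",im[...,::-1])
X,Y,Z=W[...,0],W[...,1],W[...,2]
m=(abs(X-433)<40)&(abs(Y-172)<40)&(Z>98)&(Z<115);p=W[m]
print(m.sum())
if m.sum(): print(np.median(p,0),cv2.minEnclosingCircle(p[:,:2].astype(np.float32)))
```

```text
[421.14188886 195.2226121  191.96923612] [3.14083517e+00 9.22091981e-04 2.90915571e+00] 2.1
2937
[432.49428275 174.68294791 104.55463721] ((433.4194030761719, 174.00491333007812), 22.891677856445312)
```

View pics/w1.png

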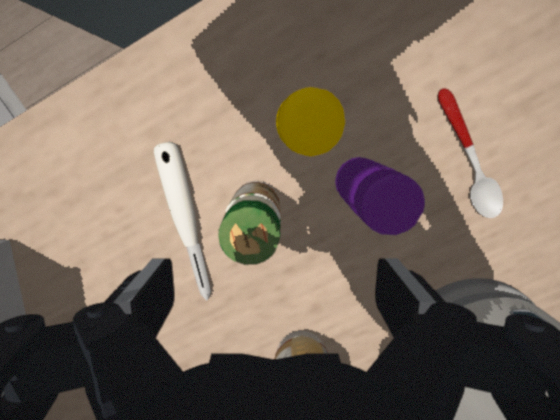

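Wrist view: the green-cap jar is at (250,232), purple at (388,200), yellow at (311,121), and the peeler at (180,215). There is room for the fingers.

{"method": "play_rows", "body": {
  "steps": [
    {"delta_pos": [-1.7,-1.9,0],"yaw": 0,"jaw": 100},
    {"delta_pos": [-1.7,-1.9,0],"yaw": 0,"jaw": 100},
    {"delta_pos": [-1.7,-1.9,3],"yaw": 0,"jaw": 100},
    {"delta_pos": [-1.7,-1.9,6],"yaw": 0,"jaw": 100},
    {"delta_pos": [-1.7,-1.9,9],"yaw": 0,"jaw": 100},
    {"delta_pos": [-1.7,-1.9,11.8],"yaw": 0,"jaw": 100},
    {"delta_pos": [-1.7,-1.9,11.8],"yaw": 0,"jaw": 100},
    {"delta_pos": [-1.7,-1.9,11.8],"yaw": 0,"jaw": 100}
  ]
}}

```text
clock: 2.95
eef_pos: [433.0, 172.3, 73.6]
tcp_rot: [-3.141, -0.001, 2.908]
contact_force: [-0.4, 0.2, 0.0]
opening: 0.997
grasp_force: 0.0
```

{"method": "play_rows", "body": {
  "grip_force": 30,
  "steps": [
    {"delta_pos": [0,0,0],"yaw": 0,"jaw": 60},
    {"delta_pos": [0,0,0],"yaw": 0,"jaw": 55},
    {"delta_pos": [0,0,0],"yaw": 0,"jaw": 50},
    {"delta_pos": [0,0,0],"yaw": 0,"jaw": 40},
    {"delta_pos": [0,0,0],"yaw": 0,"jaw": 40},
    {"delta_pos": [0,0,0],"yaw": 0,"jaw": 40},
    {"delta_pos": [0,0,0],"yaw": 0,"jaw": 40},
    {"delta_pos": [0,0,0],"yaw": 0,"jaw": 40}
  ]
}}

```text
clock: 3.75
eef_pos: [434.1, 172.4, 74.5]
tcp_rot: [3.14, 0.002, 2.908]
contact_force: [-0.6, -0.8, 7.8]
opening: 0.519
grasp_force: 29.5
```

{"method": "play_rows", "body": {
  "grip_force": 35,
  "steps": [
    {"delta_pos": [0,0,-1],"yaw": 0,"jaw": 40},
    {"delta_pos": [0,0,-4],"yaw": 0,"jaw": 40},
    {"delta_pos": [0,0,-8],"yaw": 0,"jaw": 40},
    {"delta_pos": [0,0,-12],"yaw": 0,"jaw": 40},
    {"delta_pos": [0,0,-16],"yaw": 0,"jaw": 40},
    {"delta_pos": [0,0,-20],"yaw": 0,"jaw": 40},
    {"delta_pos": [0,0,-23],"yaw": 0,"jaw": 40},
    {"delta_pos": [0,0,-26],"yaw": 0,"jaw": 40}
  ]
}}

```text
clock: 4.55
eef_pos: [432.7, 171.8, 335.8]
tcp_rot: [3.141, 0.001, 2.908]
contact_force: [0.0, -0.1, -0.8]
opening: 0.515
grasp_force: 36.2
```

{"method": "play_rows", "body": {
  "steps": [
    {"delta_pos": [-2,-3,0],"yaw": 0,"jaw": 40},
    {"delta_pos": [-5,-7,0],"yaw": 0,"jaw": 40},
    {"delta_pos": [-8,-11,0],"yaw": 0,"jaw": 40},
    {"delta_pos": [-10,-15,0],"yaw": 0,"jaw": 40},
    {"delta_pos": [-12,-19,0],"yaw": 0,"jaw": 40},
    {"delta_pos": [-14,-23,0],"yaw": 0,"jaw": 40},
    {"delta_pos": [-16,-26,0],"yaw": 0,"jaw": 40},
    {"delta_pos": [-18,-28,0],"yaw": 0,"jaw": 40}
  ]
}}

```text
clock: 5.35
eef_pos: [542.9, -144.5, 334.1]
tcp_rot: [-3.141, 0.0, 2.906]
contact_force: [-0.5, 0.3, -1.1]
opening: 0.521
grasp_force: 36.3
```

{"method": "play_rows", "body": {
  "steps": [
    {"delta_pos": [-2,-3,0],"yaw": 0,"jaw": 40},
    {"delta_pos": [-4.5,-5,0],"yaw": 0,"jaw": 40},
    {"delta_pos": [-4.5,-5,0],"yaw": 0,"jaw": 40},
    {"delta_pos": [-4.5,-5,0],"yaw": 0,"jaw": 40},
    {"delta_pos": [-4.5,-5,0],"yaw": 0,"jaw": 40},
    {"delta_pos": [-4.5,-5,0],"yaw": 0,"jaw": 40},
    {"delta_pos": [-4.5,-5,0],"yaw": 0,"jaw": 40},
    {"delta_pos": [-4.5,-5,0],"yaw": 0,"jaw": 40}
  ]
}}

```text
clock: 6.15
eef_pos: [575.5, -200.6, 333.6]
tcp_rot: [-3.142, 0.0, 2.908]
contact_force: [1.9, -0.2, -2.0]
opening: 0.519
grasp_force: 36.2
```

Run:
```python
from h import *
s=r.sense();print(s["eef_pos"],s["tcp_rot"],s["clock"])
c=vision.calibration("wrist");im,d=vision.grab_frame("wrist");W=cloud("wrist",d);np.savez("w2.npz",im=im,W=W,K=c["mtx"],T=c["extrinsics"]);cv2.imwrite("pics/w2.png",im[...,::-1])
print(np.array(c["extrinsics"])[:3,3])
```

```text
[ 575.47595862 -200.63098199  333.57531276] [-3.14157401e+00  2.91972596e-04  2.90845780e+00] 6.15
[ 512.64133372 -184.90336088  475.27530423]
```

View pics/w2.png

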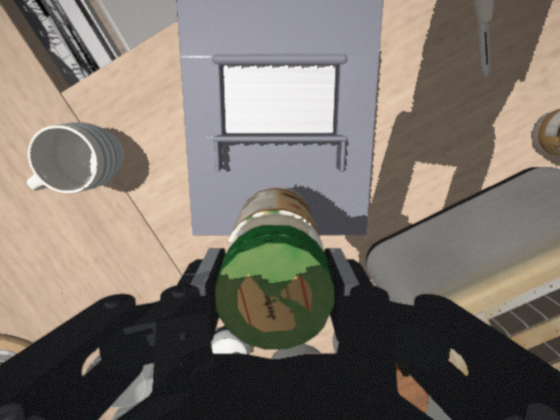

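The wrist view shows the flap clearly: columns 222–338, rows 66–134. The rolled -x edge is at row ~59 and the backstop at row ~138; the jar hangs straight in the fingers.

Run:
```python
from h import *
z=np.load("w2.npz");im=z["im"].astype(int);K=z["K"];T=z["T"];W=z["W"]
def plane(uv,zz):
    d=np.c_[np.asarray(uv,float),np.ones(len(uv))]@np.linalg.inv(K).T@T[:3,:3].T;o=T[:3,3]
    return o+d*((zz-o[2])/d[:,2])[:,None]
yaw=-0.234;R=np.array([[np.cos(yaw),np.sin(yaw)],[-np.sin(yaw),np.cos(yaw)]])
C=np.array([499,-178.8])
white=np.zeros((420,560),np.uint8);white[50:150,200:360]=(im[50:150,200:360].min(2)>170)
v,u=np.nonzero(white);P=plane(np.c_[u,v],193)[:,:2].astype(np.float32);print("flap",cv2.minAreaRect(P),np.c_[u,v].min(0),np.c_[u,v].max(0))
def cad(uv,zz): return ((plane([uv],zz)[:,:2]-C)@R.T).round(1)[0]
print("lid edge y",cad((185,150),200),cad((372,150),200),cad((280,235),200),"L/R",cad((190,200),200),cad((370,200),200))
print("-x rim",cad((280,54),202),cad((280,65.5),202),cad((280,65.5),200))
print("+x",cad((280,134.5),193),cad((280,134.5),200),cad((280,134.5),222),cad((280,142),222))
print("y edges",cad((221.5,100),200),cad((338.5,100),200),"stop ends",cad((207,138),222),cad((348,138),222))
print("column 280 gray/depthZ");
for r_ in range(50,148,3): print(r_,im[r_,278:283].mean().round(),np.nanmedian(W[r_,276:285,2]).round(1),end=" | ")
# jar
X,Y,Z=W[...,0],W[...,1],W[...,2]
m=(Z>350)&(Z<385)&(im[...,1]>im[...,0]+15);m[:225]=0;print("\ncap",m.sum(),np.percentile(Z[m],[50,90]),cv2.minEnclosingCircle(W[m][:,:2].astype(np.float32)))
```

```text
flap ((493.47857666015625, -184.70663452148438), (104.11346435546875, 62.42681121826172), 78.84205627441406) [200  55] [334 137]
lid edge y [ 39.  -74.8] [39.  76.7] [111.8   2.5] L/R [ 80.6 -73.4] [80.6 78.1]
-x rim [-32.4   1.8] [-24.3   1.8] [-24.6   1.8]
+x [27.   2.2] [26.7  2.1] [25.8  1.7] [31.2  1.7]
y edges [  0.4 -43.7] [ 0.4 47.6] stop ends [ 28.3 -52.2] [28.3 51.9]
column 280 gray/depthZ
50 157.0 199.4 | 53 152.0 199.2 | 56 148.0 200.3 | 59 150.0 201.6 | 62 120.0 200.2 | 65 108.0 197.3 | 68 236.0 192.3 | 71 236.0 192.2 | 74 240.0 191.7 | 77 239.0 192.3 | 80 239.0 191.7 | 83 240.0 192.2 | 86 243.0 192.1 | 89 239.0 192.1 | 92 241.0 192.2 | 95 241.0 192.3 | 98 239.0 192.3 | 101 240.0 192.0 | 104 240.0 192.9 | 107 240.0 192.8 | 110 239.0 191.9 | 113 241.0 192.0 | 116 241.0 192.8 | 119 240.0 192.2 | 122 238.0 191.7 | 125 239.0 192.5 | 128 241.0 192.3 | 131 235.0 192.0 | 134 84.0 189.2 | 137 148.0 221.0 | 140 126.0 220.7 | 143 81.0 199.3 | 146 157.0 198.8 | 
cap 5897 [363.47737861 364.4140303 ] ((575.0537109375, -199.76974487304688), 22.770694732666016)
```

{"method": "play_rows", "body": {
  "steps": [
    {"delta_pos": [3,0.2,0],"yaw": 0,"jaw": 40},
    {"delta_pos": [6,0.4,0],"yaw": 0,"jaw": 40},
    {"delta_pos": [7.8,0.5,0],"yaw": 0,"jaw": 40},
    {"delta_pos": [7.8,0.5,0],"yaw": 0,"jaw": 40},
    {"delta_pos": [7.8,0.5,2],"yaw": 0,"jaw": 40},
    {"delta_pos": [7.8,0.5,4],"yaw": 0,"jaw": 40},
    {"delta_pos": [7.8,0.5,4],"yaw": 0,"jaw": 40},
    {"delta_pos": [7.8,0.5,4],"yaw": 0,"jaw": 40}
  ]
}}

```text
clock: 7.0
eef_pos: [501.5, -178.3, 293.5]
tcp_rot: [3.142, -0.0, 2.908]
contact_force: [0.2, -0.0, -0.5]
opening: 0.516
grasp_force: 36.3
```

Run:
```python
from h import *
s=r.sense();print(s["eef_pos"],s["tcp_rot"],s["clock"],s["contact_force"])
im,d=vision.grab_frame("wrist");cv2.imwrite("pics/w3.png",im[...,::-1])
```

```text
[ 501.46176601 -178.32629548  293.51529679] [ 3.14157246e+00 -2.27778612e-04  2.90791574e+00] 7.0 [ 0.17930723 -0.0391989  -0.4888494 ]
```

View pics/w3.png

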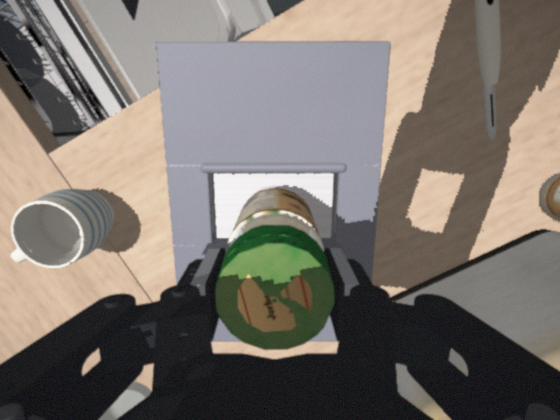

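The jar is centred over the opening: it sits at column ~276, with flap columns 212–336. I lower slowly and feel for contact.

{"method": "play_rows", "body": {
  "steps": [
    {"delta_pos": [0.05,0,0.4],"yaw": 0,"jaw": 40},
    {"delta_pos": [0.05,0,0.8],"yaw": 0,"jaw": 40},
    {"delta_pos": [0.05,0,1.2],"yaw": 0,"jaw": 40},
    {"delta_pos": [0.05,0,1.5],"yaw": 0,"jaw": 40},
    {"delta_pos": [0.05,0,1.8],"yaw": 0,"jaw": 40},
    {"delta_pos": [0.05,0,2.1],"yaw": 0,"jaw": 40},
    {"delta_pos": [0.05,0,2.2],"yaw": 0,"jaw": 40},
    {"delta_pos": [0.05,0,2.2],"yaw": 0,"jaw": 40}
  ]
}}

```text
clock: 7.85
eef_pos: [500.3, -178.1, 271.1]
tcp_rot: [3.142, -0.0, 2.908]
contact_force: [-0.6, -0.3, -1.1]
opening: 0.516
grasp_force: 36.3
```

{"method": "play_rows", "body": {
  "steps": [
    {"delta_pos": [0,0,0.2],"yaw": 0,"jaw": 40},
    {"delta_pos": [0,0,0.4],"yaw": 0,"jaw": 40},
    {"delta_pos": [0,0,0.6],"yaw": 0,"jaw": 40},
    {"delta_pos": [0,0,0.8],"yaw": 0,"jaw": 40},
    {"delta_pos": [0,0,1.0],"yaw": 0,"jaw": 40},
    {"delta_pos": [0,0,1.2],"yaw": 0,"jaw": 40},
    {"delta_pos": [0,0,1.2],"yaw": 0,"jaw": 40},
    {"delta_pos": [0,0,1.2],"yaw": 0,"jaw": 40}
  ]
}}

```text
clock: 8.65
eef_pos: [500.4, -178.1, 259.3]
tcp_rot: [-3.142, -0.0, 2.908]
contact_force: [-0.0, -0.1, 1.5]
opening: 0.519
grasp_force: 36.5
```

{"method": "play_rows", "body": {
  "steps": [
    {"delta_pos": [0,0,0.4],"yaw": 0,"jaw": 40},
    {"delta_pos": [0,0,0.8],"yaw": 0,"jaw": 40},
    {"delta_pos": [0,0,1.2],"yaw": 0,"jaw": 40},
    {"delta_pos": [0,0,1.6],"yaw": 0,"jaw": 40},
    {"delta_pos": [0,0,2.0],"yaw": 0,"jaw": 40},
    {"delta_pos": [0,0,2.3],"yaw": 0,"jaw": 40},
    {"delta_pos": [0,0,2.5],"yaw": 0,"jaw": 40},
    {"delta_pos": [0,0,2.5],"yaw": 0,"jaw": 40}
  ]
}}

```text
clock: 9.45
eef_pos: [500.3, -178.1, 233.9]
tcp_rot: [3.142, -0.0, 2.908]
contact_force: [1.3, -0.7, 0.5]
opening: 0.519
grasp_force: 36.5
```

{"method": "play_rows", "body": {
  "steps": [
    {"delta_pos": [0,0,0.4],"yaw": 0,"jaw": 40},
    {"delta_pos": [0,0,0.8],"yaw": 0,"jaw": 40},
    {"delta_pos": [0,0,1.2],"yaw": 0,"jaw": 40},
    {"delta_pos": [0,0,1.6],"yaw": 0,"jaw": 40},
    {"delta_pos": [0,0,2.0],"yaw": 0,"jaw": 40},
    {"delta_pos": [0,0,2.4],"yaw": 0,"jaw": 40},
    {"delta_pos": [0,0,2.5],"yaw": 0,"jaw": 40},
    {"delta_pos": [0,0,2.5],"yaw": 0,"jaw": 40}
  ]
}}

```text
clock: 10.25
eef_pos: [500.2, -178.0, 209.0]
tcp_rot: [3.142, -0.001, 2.908]
contact_force: [1.9, 0.3, -1.6]
opening: 0.515
grasp_force: 36.5
```

{"method": "play_rows", "body": {
  "steps": [
    {"delta_pos": [0,0,0.2],"yaw": 0,"jaw": 40},
    {"delta_pos": [0,0,0.4],"yaw": 0,"jaw": 40},
    {"delta_pos": [0,0,0.6],"yaw": 0,"jaw": 40},
    {"delta_pos": [0,0,0.9],"yaw": 0,"jaw": 40},
    {"delta_pos": [0,0,1.2],"yaw": 0,"jaw": 40},
    {"delta_pos": [0,0,1.4],"yaw": 0,"jaw": 40},
    {"delta_pos": [0,0,1.5],"yaw": 0,"jaw": 40},
    {"delta_pos": [0,0,1.5],"yaw": 0,"jaw": 40}
  ]
}}

```text
clock: 11.05
eef_pos: [500.3, -178.1, 194.1]
tcp_rot: [3.142, -0.0, 2.908]
contact_force: [1.0, -1.0, -0.6]
opening: 0.519
grasp_force: 36.4
```

{"method": "play_rows", "body": {
  "steps": [
    {"delta_pos": [0,0,0.2],"yaw": 0,"jaw": 40},
    {"delta_pos": [0,0,0.4],"yaw": 0,"jaw": 40},
    {"delta_pos": [0,0,0.6],"yaw": 0,"jaw": 40},
    {"delta_pos": [0,0,0.8],"yaw": 0,"jaw": 40},
    {"delta_pos": [0,0,1.0],"yaw": 0,"jaw": 40},
    {"delta_pos": [0,0,1.1],"yaw": 0,"jaw": 40},
    {"delta_pos": [0,0,1.2],"yaw": 0,"jaw": 40},
    {"delta_pos": [0,0,1.2],"yaw": 0,"jaw": 40}
  ]
}}

```text
clock: 11.85
eef_pos: [500.4, -178.1, 182.1]
tcp_rot: [3.142, -0.0, 2.908]
contact_force: [1.9, -0.0, -1.6]
opening: 0.512
grasp_force: 36.4
```

{"method": "play_rows", "body": {
  "steps": [
    {"delta_pos": [0,0,0.2],"yaw": 0,"jaw": 40},
    {"delta_pos": [0,0,0.4],"yaw": 0,"jaw": 40},
    {"delta_pos": [0,0,0.6],"yaw": 0,"jaw": 40},
    {"delta_pos": [0,0,0.8],"yaw": 0,"jaw": 40},
    {"delta_pos": [0,0,1.0],"yaw": 0,"jaw": 40},
    {"delta_pos": [0,0,1.2],"yaw": 0,"jaw": 40},
    {"delta_pos": [0,0,1.2],"yaw": 0,"jaw": 40},
    {"delta_pos": [0,0,1.2],"yaw": 0,"jaw": 40}
  ]
}}

```text
clock: 12.65
eef_pos: [500.4, -178.1, 170.2]
tcp_rot: [3.142, -0.0, 2.908]
contact_force: [2.1, 0.0, -2.1]
opening: 0.519
grasp_force: 36.4
```

{"method": "play_rows", "body": {
  "steps": [
    {"delta_pos": [0,0,0],"yaw": 0,"jaw": 56},
    {"delta_pos": [0,0,0],"yaw": 0,"jaw": 60},
    {"delta_pos": [0,0,0],"yaw": 0,"jaw": 62},
    {"delta_pos": [0,0,0],"yaw": 0,"jaw": 62},
    {"delta_pos": [0,0,-1],"yaw": 0,"jaw": 62},
    {"delta_pos": [0,0,-2],"yaw": 0,"jaw": 62},
    {"delta_pos": [0,0,-4],"yaw": 0,"jaw": 62},
    {"delta_pos": [0,0,-6],"yaw": 0,"jaw": 62}
  ]
}}

```text
clock: 13.45
eef_pos: [500.4, -178.1, 231.8]
tcp_rot: [-3.142, 0.0, 2.908]
contact_force: [-0.2, 0.6, -0.3]
opening: 0.62
grasp_force: 0.0
```

{"method": "play_rows", "body": {
  "steps": [
    {"delta_pos": [0,0,-1],"yaw": 0,"jaw": 30},
    {"delta_pos": [0,0,-2],"yaw": 0,"jaw": 0},
    {"delta_pos": [0,0,-2],"yaw": 0,"jaw": 0},
    {"delta_pos": [0,0,-2],"yaw": 0,"jaw": 0},
    {"delta_pos": [0,0,-2],"yaw": 0,"jaw": 0},
    {"delta_pos": [0,0,-2],"yaw": 0,"jaw": 0},
    {"delta_pos": [0,0,-2],"yaw": 0,"jaw": 0},
    {"delta_pos": [0,0,-2],"yaw": 0,"jaw": 0}
  ]
}}

```text
clock: 14.25
eef_pos: [500.3, -178.0, 250.0]
tcp_rot: [3.142, -0.001, 2.908]
contact_force: [0.3, -0.3, 0.7]
opening: 0.002
grasp_force: 0.0
```

Run:
```python
from h import *
s=r.sense();print(s["eef_pos"],s["tcp_rot"],s["clock"],s["contact_force"],s["opening"])
im,d=vision.grab_frame("wrist");W=cloud("wrist",d);cv2.imwrite("pics/w4.png",im[...,::-1])
m=(im[...,1].astype(int)>im[...,0].astype(int)+15)&(W[...,2]>100)&(W[...,2]<225);print(m.sum(),np.nanmedian(W[m],0) if m.any() else "")
```

```text
[ 500.31441423 -178.04124635  249.97566459] [ 3.14151919e+00 -5.08219352e-04  2.90781335e+00] 14.25 [ 0.30965292 -0.30465814  0.65944432] 0.0016348801524960605
2325 [ 496.87387963 -173.48488726  178.02517531]
```

View pics/w4.png

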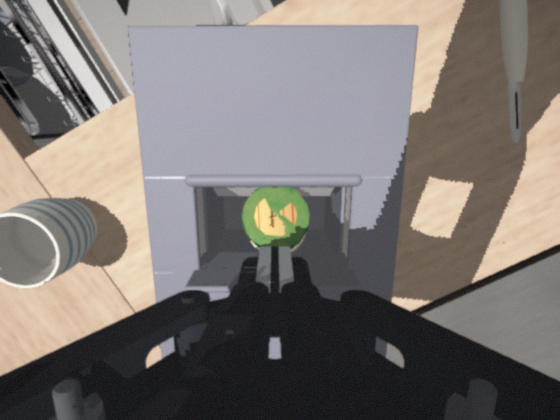

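The jar is stuck in the flap as foretold: the green cap is at (277,217), about 22 mm below the lid. I push it on from above with the closed fingers.

{"method": "play_rows", "body": {
  "steps": [
    {"delta_pos": [0,0,2],"yaw": 0,"jaw": 0},
    {"delta_pos": [0,0,4],"yaw": 0,"jaw": 0},
    {"delta_pos": [0,0,6],"yaw": 0,"jaw": 0},
    {"delta_pos": [0,0,6.5],"yaw": 0,"jaw": 0},
    {"delta_pos": [0,0,6.8],"yaw": 0,"jaw": 0},
    {"delta_pos": [0,0,7.1],"yaw": 0,"jaw": 0},
    {"delta_pos": [0,0,7.3],"yaw": 0,"jaw": 0},
    {"delta_pos": [0,0,7.3],"yaw": 0,"jaw": 0}
  ]
}}

```text
clock: 15.1
eef_pos: [500.6, -178.2, 177.7]
tcp_rot: [-3.142, 0.001, 2.908]
contact_force: [-0.7, -0.3, 0.7]
opening: -0.0
grasp_force: 0.0
```

{"method": "play_rows", "body": {
  "steps": [
    {"delta_pos": [0,0,0.2],"yaw": 0,"jaw": 0},
    {"delta_pos": [0,0,0.4],"yaw": 0,"jaw": 0},
    {"delta_pos": [0,0,0.6],"yaw": 0,"jaw": 0},
    {"delta_pos": [0,0,0.8],"yaw": 0,"jaw": 0},
    {"delta_pos": [0,0,1.0],"yaw": 0,"jaw": 0},
    {"delta_pos": [0,0,1.2],"yaw": 0,"jaw": 0},
    {"delta_pos": [0,0,1.4],"yaw": 0,"jaw": 0},
    {"delta_pos": [0,0,1.4],"yaw": 0,"jaw": 0}
  ]
}}

```text
clock: 15.9
eef_pos: [500.6, -178.2, 163.2]
tcp_rot: [-3.142, 0.0, 2.908]
contact_force: [1.3, -0.3, 0.6]
opening: -0.006
grasp_force: 0.8
```

{"method": "play_rows", "body": {
  "steps": [
    {"delta_pos": [0,0,-1],"yaw": 0,"jaw": 0},
    {"delta_pos": [0,0,-3],"yaw": 0,"jaw": 0},
    {"delta_pos": [0,0,-5],"yaw": 0,"jaw": 0},
    {"delta_pos": [0,0,-8],"yaw": 0,"jaw": 0},
    {"delta_pos": [-1,0,-11],"yaw": 0,"jaw": 0},
    {"delta_pos": [-3,0,-13],"yaw": 0,"jaw": 0},
    {"delta_pos": [-5,0,-14],"yaw": 0,"jaw": 0},
    {"delta_pos": [-6,0,-14],"yaw": 0,"jaw": 0}
  ]
}}

```text
clock: 16.7
eef_pos: [560.6, -192.5, 305.8]
tcp_rot: [-3.141, 0.004, 2.908]
contact_force: [0.2, 0.0, 0.3]
opening: 0.003
grasp_force: 0.0
```

Run:
```python
from h import *
s=r.sense();print(s["eef_pos"],s["clock"],s["contact_force"])
im,d=vision.grab_frame("wrist");W=cloud("wrist",d);cv2.imwrite("pics/w5.png",im[...,::-1])
m=(abs(W[...,0]-500)<15)&(abs(W[...,1]+178)<30)&(W[...,2]<215);print(m.sum(),np.nanpercentile(W[m][:,2],[2,50,98]) if m.any() else "")
```

```text
[ 560.61638569 -192.52500159  305.7604608 ] 16.7 [0.1605418  0.03718499 0.26247747]
3427 [189.24066236 190.65011211 192.11761726]
```

View pics/w5.png

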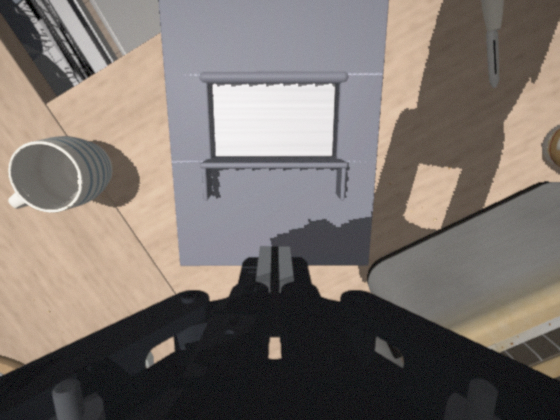

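The picture shows the flap shut at (275,120) and no jar in the opening. As a quick check that it is fully flat, I compare its depth with the lid's.

Run:
```python
from h import *
im,d=vision.grab_frame("wrist");W=cloud("wrist",d)
for v in(40,60,90,105,120,135,150,190,220): print(v,np.nanmedian(W[v-1:v+2,230:320,2]).round(1))
im,d=vision.grab_frame("top")
for o in vision.landmark_of("top","jar_center")[:4]: print(o["uv"],o["conf"])
```

```text
40 198.3
60 198.3
90 191.3
105 191.2
120 191.3
135 191.2
150 191.1
190 198.0
220 197.9
[207.9, 262.0] 0.82
[191.9, 237.9] 0.61
```

The flap is flat, 7 mm below the lid, and the jar is gone from the worktop. The look-alikes are still in place.

```bash
python3 -c "
from rig import r
print(r.sign_off())"
```

```text
the job is handed in; nothing more can be done
None
```

The green-capped spice jar went down through the flap and dropped free inside the caddy; the flap shut flat behind it, contact forces stayed low, nothing else was moved, and the job was handed in at about 17 s.

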